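Clamp a heat sink in the precision vise with the hex key

ROBOT

A 6-joint arm with a two-finger parallel gripper is mounted at the origin on a cart in front of the work surface, level with it; the furniture and walls round the work are solid. World frame = base frame: x ahead of the robot, y to its left, z up, the work surface at z = 0. Lengths are in mm, angles in rad, forces in N, time in s.
With the tool pointing down it reaches from about 275 to 750 mm from the base axis. Payload 10.2 kg.
Tool frame: the origin (TCP) lies at the very end of the fingers, on their centre line; the grasp point (between the pads) lies 19 mm behind it; z points along the fingers, y is the line along which they close (so a half turn about z gives the same grasp; the last joint's range is limited). The gripper opens to 85 mm and grips with 20 to 120 N. Pads are 22 mm wide; open, the fingers measure 114 mm over their backs; the gripper's body (76 mm by 85 mm) begins 54 mm behind the grasp point. The pads swing forward as they close: fully open they stand 13 mm farther back than shut.
Start: joints at [-1.506, 0.313, 1.498, -0, 1.331, -0.223], TCP at [149.005, -503.417, 205.894] pointing down, gripper open.
Joint ranges: [-2.94, 2.94], [-0.97, 2.17], [0.19, 2.56], [-1.23, 4.37], [0.02, 3.11], [-2.88, 2.88]. Speed limits (rad/s): [2.39, 2.39, 3.01, 3.14, 3.14, 3.14].

INTERFACE

Orientations are given as a unit quaternion [w, x, y, z].
In Python, from rig import * gives the robot as it stands. The module is installed in compiled form; this text tells all that it offers.
- The arm moves only by the shell command python3 -m crank 'ROWS' [FORCE]. ROWS is JSON, a list that holds one entry, the list of rows, each a list of 7 numbers: the shift along the tool's x, y, z in units of 25 mm (1.0 is 25 mm), then the turn, a rotation vector about the tool's x, y, z in units of 8 degrees (1.0 is 8 degrees), then the finger opening in mm, from 0 to 85.4. A call has exactly 8 rows; each row shifts and turns the commanded pose from where the row before left it, along the tool's axes as they then stand; what a row does not reach is not made up. A row lasts 1/10 s, in which the tool goes at most 50 mm and 8.59 degrees, less where a joint would pass 70% of its speed; a pose out of reach is approached as far as the arm can. A call is refused whole if a number of a shift passes 1 or a number of a turn 1, either way. A call with a gripper value outside its range is refused whole. The fingers move at their own pace and stop on an object; FORCE is the grip in N (left out, the last holds). Time passes only in rows, so rows that do not move let the fingers close, or fill a call up. It gives the time, the measured TCP pose, the force, the opening and the grip force at its end, in the units of the state.
- sense(): the state, without advancing time (a new reading comes with each control period).
- capture(name): name is "scene" or "top" or "wrist"; returns the picture (480x640x3 uint8, blue, green, red); there is no depth.
- camera_model(name): a dict with "fx", "fy", "cx", "cy" (pixels), "world_from_camera" (4x4, takes a point from camera to world coordinates); the wrist camera has in their place "T_tool_cam" (4x4, takes a point from camera to tool coordinates, whose origin is the TCP and whose axes are the flange's). Camera axes: x right, y up, looking along -z (the intrinsics and any distortion apply to the point x, -y, -z); pixel columns grow to the right and rows downward; lengths in mm; the calibration is good to about 2 mm. A picture is of the moment at which its call begins: read the wrist's pose just before it. camera_model takes no time and is no camera call.
- finish_job(): hands the job in; it is judged then, once.
The state is a dict: "time_s": time; "joints": joint angles; "dq": joint speeds; "tau": joint torques, N m; "eef_pos": TCP position; "ee_rot": TCP orientation; "force": force on the tool from outside, world axes, zero at the start; "wrist_torque": the same for the moment, N m; "grip_width": opening from 0.0 (shut) to 1.0 (fully open); "grip_force": force on a finger pad.
Only numpy, scipy, OpenCV 4.12 (cv2) and the standard library are available. Lean on these libraries where they do the work, as an engineer would, in place of code of your own. Each camera call takes 0.05 s, during which the arm holds its last target. There are 200 camera calls.

TASK

The heat sink stands loose between the jaws of the vise. Take the thicker of the two hex keys out of the wooden block, find with it the hexagon socket at the bottom of the leaning hole in the moving jaw's sloping back, and screw the jaw up, clockwise, with repeated part turns until the rubber facing has closed on the heat sink and the screw has gone about another quarter turn. Leave the heat sink standing flat on the vise bed, and leave the key seated in the screw.

Things in the scene. Friction and masses are not known exactly. Their poses are not given: they have to be found in the camera images.
- key_large: Thicker hex key, dark steel shaft with a square black grip, 151 mm long, 0.22 kg, upright in either hole of the block. Origin: centre of the tip's end; z up the shaft. Shaft hexagon 14 mm across flats (flats face +-x; 16.2 over corners), last 1.5 mm of the tip round, 12 mm. Grip 30 x 30 mm (faces +-x and +-y), from z = 105 to 151 mm: hold it across two faces, from its end.
- key_large_handle (a point): Centre of the large key's grip, 128 mm above the key's origin on its axis; axes as the key's.
- key_small: Thinner hex key of the same style, hexagon 11 mm across flats, shaft 85 mm, 123 mm long in all, grip 24 x 24 mm; stands in the other hole and may lean up to 9 degrees. Origin and axes as for the large key. Too thin for the screw: it stays in the block.
- key_block: Wooden block, fixed: 150 mm along its x, 52 along y, 42 high. Origin: centre of its underside. Two round holes, 17.5 mm wide and 37 deep, at x = -40 and +40 mm; the key tips stand on their floors, 5 mm above the bench.
- vise: Steel precision vise, fixed: bed 200 x 76 mm, top 34 mm above the bench. Origin on the bench, x along the bed to the fixed jaw (face at x = +55 mm, top z = 78 mm). On the other half stands the moving jaw, 76 mm wide, top z = 78 mm, its back sloping down at 30 degrees from x = -31 mm to the bed at x = -87 mm (jaw travel 0).
- vise_jaw (a joint): Travel (m) of the moving jaw towards the fixed jaw; starts between 0 and 0.0021. Only the screw moves it: 8 mm a turn, closing clockwise as seen from the key's grip; the screw stays where it is left (friction 0.06 N m). From the rubber facing to the fixed jaw it is 64 mm less this travel. Well and socket move with the jaw.
- well_mouth (a point): Centre of the mouth of the round hole in the jaw's sloping back; z points out along the screw's axis, 30 degrees from vertical, leaning to the vise's -x; y as the vise's. Hole 21 mm wide, 12 deep, then a 2.5 mm lead-in to the screw's hexagon socket, 15 mm across flats, 13 deep. The hexagon's angle is unknown: rest the key lightly on it and turn (up to 60 degrees) until it drops in.
- socket_floor (a point): Centre of the socket's floor, 27.5 mm below the well's mouth on the screw's axis; axes as well_mouth. The key is seated when its origin is here; before it drops in it stands 10 to 13 mm higher. Let go, a seated key stays in the screw, leaning up to about 10 degrees off the axis in its play; it also has about 15 degrees of turning play.
- vise_pad (a joint): Compression (m) of the moving jaw's rubber facing (5 mm thick, 74 wide, 40 high; about 6 N per mm, at most 3 mm): 0 while it is free, about 0.002 a quarter turn after it presses the heat sink against the fixed jaw.
- heat_sink: Finned aluminium heat sink, 60 mm along the vise's x, 86 wide, 50 high, 0.35 kg, standing loose on the vise bed between the jaws with 2 to 4 mm of play in all. Origin: centre of its underside.

How it is judged (in metres and radians):
On the way:
1. the large key is seated in the hexagon socket, its tip within 5 mm of the socket's floor, while the heat sink is still loose (distance between key_large and socket_floor below 0.005 m and angle between the z axis of key_large and the z axis of well_mouth, either way round below 0.14 rad and value of joint vise_pad below 0.0004 m), for 0.1 s.
At the end, for the whole second after the job is handed in: The rubber facing of the jaw is pressed on the heat sink and compressed by more than 0.8 mm; the heat sink stands on the bed within 0.05 rad of upright and 3 mm of the bed's height; the large key is in the screw, its tip within 6 mm of the socket's floor; all is at rest (value of joint vise_pad above 0.0008 m and distance between key_large and socket_floor below 0.006 m and angle between heat_sink's own z axis and vertical below 0.05 rad and z of heat_sink in the frame of vise between 0.0315 and 0.0375 m and linear speed of key_large below 0.02 m/s and linear speed of heat_sink below 0.01 m/s); the robot touches nothing.
It fails at once if the small key is taken out of the block or knocked by more than 30 mm (distance of key_small from where it was at the start of the episode above 0.03 m).
It fails at once if the heat sink is tipped by more than 0.25 rad or lifted by more than 20 mm (angle between heat_sink's own z axis and vertical above 0.25 rad or z of heat_sink in the frame of vise above 0.054 m).
It also fails if it takes over 72 s, if anything falls off the work surface, if the arm or the gripper's body presses on something with over 40 N, if the wrist force passes 120 N, or if a joint passes its speed limit or range.

## Working session

There is one attempt and no reset: what is moved stays moved. The work goes in short steps, Python scripts to look and compute and a shell command to move; the robot and the scene stay as the last step left them, time stands still between calls to the robot, and variables do not carry over. Pictures are saved under pics/ and viewed, at most 10 in all, crops included, and the job is handed in when it is done.

```bash
mkdir -p pics
python3 - <<'E'
from rig import *
import cv2
s=sense();print(s)
for n in("scene","top","wrist"):
    cv2.imwrite(f"pics/{n}0.png",capture(n));m=camera_model(n);print(n,m)
E
```

```text
{'time_s': 0.0, 'joints': array([-1.50643252e+00,  3.13446090e-01,  1.49846958e+00,  6.36309951e-05,
        1.33098289e+00, -2.23372122e-01]), 'dq': array([-0.00102081, -0.00067958,  0.00175939, -0.00164496,  0.00052153,
        0.00138412]), 'tau': array([ 1.54357080e-03, -4.12262714e+01, -2.59740901e+01, -9.70981068e-05,
        4.14212045e-03, -1.28632571e-06]), 'eef_pos': array([ 148.98559018, -503.11040197,  205.32486248]), 'ee_rot': array([-6.48436059e-04,  9.89669717e-01,  1.43364651e-01,  8.26602472e-05]), 'force': array([ 0.68937673, -0.0712292 , -0.50012801]), 'wrist_torque': array([-0.03199926, -0.00499367, -0.01068943]), 'grip_force': 0.0, 'grip_width': 0.9962787768867847}
scene {'fx': 489.73577712231827, 'fy': 489.73577712231827, 'cx': 314.82602082142074, 'cy': 240.21688780405643, 'world_from_camera': array([[-5.17374814e-01,  4.03862738e-01, -7.54465500e-01,
        -6.65458714e+01],
       [-8.55457605e-01, -2.20688308e-01,  4.68496485e-01,
         5.49227172e+02],
       [ 2.27065584e-02,  8.87801532e-01,  4.59666023e-01,
         4.88565335e+02],
       [ 0.0000000
[... 301 characters left out ...]
01,  1.65000143e-02,  1.99284703e-02,
         1.46307347e+02],
       [ 2.20155339e-02,  1.37871737e-01,  9.90205383e-01,
         1.00371672e+03],
       [ 0.00000000e+00,  0.00000000e+00,  0.00000000e+00,
         1.00000000e+00]])}
wrist {'fx': 364.3366392762383, 'fy': 364.3366392762383, 'cx': 317.96853703759194, 'cy': 236.97792337170446, 'T_tool_cam': array([[ 3.66454331e-04,  9.46321111e-01,  3.23227816e-01,
         8.32469141e+01],
       [ 9.99999893e-01, -4.37807127e-04,  1.48043678e-04,
         5.13393186e-01],
       [ 2.81608300e-04,  3.23227728e-01, -9.46321170e-01,
        -1.68041344e+02],
       [ 0.00000000e+00,  0.00000000e+00,  0.00000000e+00,
         1.00000000e+00]])}
```

View pics/scene0.png

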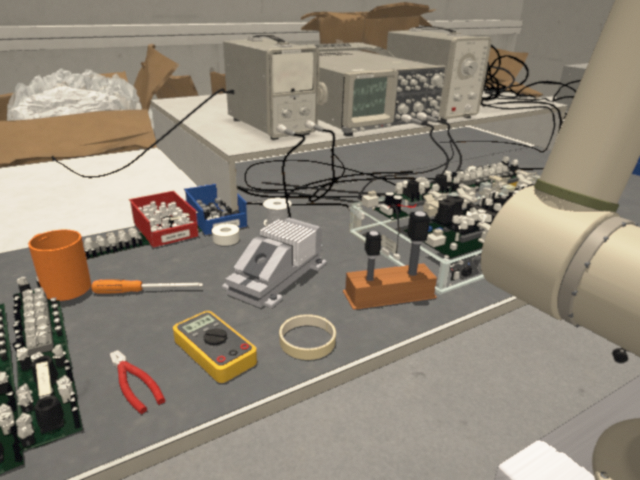

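View pics/top0.png

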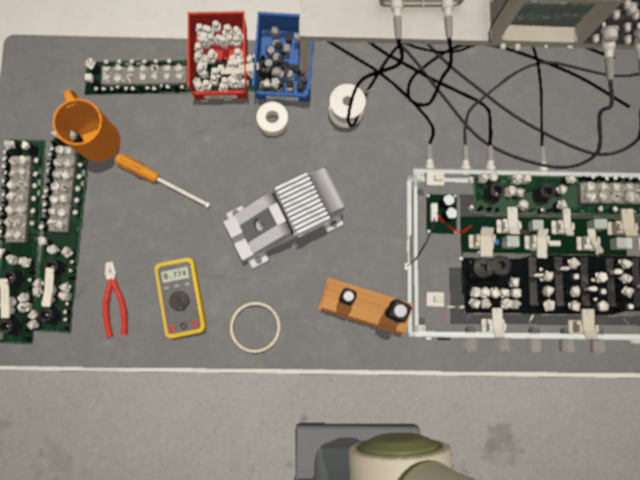

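The scene view shows the block with the large key on its right (419,220 px) and the vise centred near (275,260). In the top view the large grip is at (397,311), the small one at (347,297), the well at about (260,225) and the heat sink at (308,203).

```bash
cat > h.py <<'E'
import numpy as np, cv2
from scipy.spatial.transform import Rotation as R
from rig import *
def ToolT(s=None):
    s=s or sense();T=np.eye(4);q=s["ee_rot"];T[:3,:3]=R.from_quat([q[1],q[2],q[3],q[0]]).as_matrix();T[:3,3]=s["eef_pos"];return T
def camT(n,T=None):
    m=camera_model(n);return m,(m["world_from_camera"] if n!="wrist" else T@m["T_tool_cam"])
def ray(n,u,v,T=None):
    m,W=camT(n,T);d=W[:3,:3]@np.array([(u-m["cx"])/m["fx"],-(v-m["cy"])/m["fy"],-1]);return W[:3,3],d/np.linalg.norm(d)
def plane(n,u,v,z,T=None):
    o,d=ray(n,u,v,T);return o+d*(z-o[2])/d[2]
def proj(n,P,T=None):
    m,W=camT(n,T);p=np.linalg.inv(W)@np.append(P,1);return np.array([m["cx"]+m["fx"]*p[0]/-p[2],m["cy"]-m["fy"]*p[1]/-p[2]])
def tri(obs): # [(name,u,v,T)]
    A=np.zeros((3,3));b=np.zeros(3)
    for o in obs:
        c,d=ray(*o);M=np.eye(3)-np.outer(d,d);A+=M;b+=M@c
    return np.linalg.solve(A,b)
def save(n,f):
    T=ToolT();im=capture(n);cv2.imwrite("pics/%s.png"%f,im);np.save("pics/%s.npy"%f,T);return im,T
E
python3 - <<'E'
from h import *
np.set_printoptions(precision=1,suppress=True)
print(plane("top",397,311,156),plane("scene",419,212,156),plane("top",347,297,128),plane("scene",374,234,128))
print("blk",[plane("top",*p,42) for p in((326,281),(411,303),(405,334),(320,311))])
print("well",plane("top",260,225,60),"hs",plane("top",308,203,84),"bed",[plane("top",*p,34)for p in((231,220),(257,262),(343,222))])
im=cv2.imread("pics/top0.png")
a=cv2.resize(im[165:270,215:350],None,fx=4,fy=4,interpolation=cv2.INTER_CUBIC)
cv2.imwrite("pics/c0.png",a)
E
```

```text
[477.6  14.  156. ] [483.5   2.9 156. ] [499.   87.9 128. ] [497.4  84.3 128. ]
blk [array([530.3, 118.6,  42. ]), array([494.7, -28. ,  42. ]), array([441.8, -17.3,  42. ]), array([478.8, 128.2,  42. ])]
well [623.  233.2  60. ] hs [657.6 151.7  84. ] bed [array([635.6, 286.7,  34. ]), array([562.2, 238.9,  34. ]), array([635.5,  89.7,  34. ])]
```

View pics/c0.png

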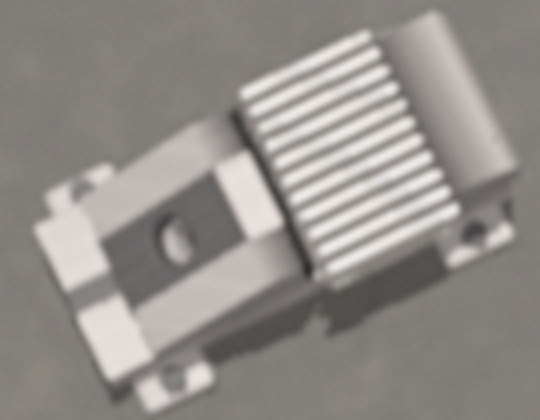

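The crop shows the well mouth at crop (177,240), which is top-image (259,225). The fins run about 25.6° up to the right in the image. I'll move over the large key for a wrist view.

```bash
M="python3 -m crank"
python3 -m crank '[[[0.77,-0.66,-0.06,0,0,0,85],[0.77,-0.66,-0.06,0,0,0,85],[0.77,-0.66,-0.06,0,0,0,85],[0.77,-0.66,-0.06,0,0,0,85],[0.77,-0.66,-0.06,0,0,0,85],[0.77,-0.66,-0.06,0,0,0,85],[0.77,-0.66,-0.06,0,0,0,85],[0.77,-0.66,-0.06,0,0,0,85]]]'
python3 -m crank '[[[0.77,-0.66,-0.06,0,0,0,85],[0.77,-0.66,-0.06,0,0,0,85],[0.77,-0.66,-0.06,0,0,0,85],[0.77,-0.66,-0.06,0,0,0,85],[0.77,-0.66,-0.06,0,0,0,85],[0.77,-0.66,-0.06,0,0,0,85],[0.77,-0.66,-0.06,0,0,0,85],[0.77,-0.66,-0.06,0,0,0,85]]]'
python3 -m crank '[[[0.77,-0.66,-0.06,0,0,0,85],[0.77,-0.66,-0.06,0,0,0,85],[0.77,-0.66,-0.06,0,0,0,85],[0.77,-0.66,-0.06,0,0,0,85],[0.77,-0.66,-0.06,0,0,0,85],[0.77,-0.66,-0.06,0,0,0,85],[0.77,-0.66,-0.06,0,0,0,85],[0,0,0,0,0,0,85]]]'
python3 - <<'E'
from h import *
im,T=save("wrist","w1");print(T.round(3),sense()["joints"])
im,T=save("top","t1")
E
```

```text
time_s: 0.95
eef_pos: [259.6, -332.1, 217.8]
ee_rot: [-0.0, 0.99, 0.143, -0.0]
force: [-0.1, -0.4, -0.2]
grip_width: 0.994
grip_force: 0.0
time_s: 1.75
eef_pos: [369.8, -161.8, 229.9]
ee_rot: [-0.0, 0.99, 0.143, -0.0]
force: [-1.0, -0.2, 0.6]
grip_width: 0.991
grip_force: 0.0
time_s: 2.55
eef_pos: [466.6, -12.0, 240.2]
ee_rot: [-0.0, 0.989, 0.145, -0.0]
force: [0.2, 0.3, 0.2]
grip_width: 0.992
grip_force: 0.0
[[ 9.58000e-01  2.86000e-01 -0.00000e+00  4.66566e+02]
 [ 2.86000e-01 -9.58000e-01  1.00000e-03 -1.20290e+01]
 [ 0.00000e+00 -1.00000e-03 -1.00000e+00  2.40209e+02]
 [ 0.00000e+00  0.00000e+00  0.00000e+00  1.00000e+00]] [-2.80170875e-01  1.57375212e-01  1.60500913e+00 -8.97318412e-05
  1.37979557e+00  1.00078068e+00]
```

View pics/w1.png

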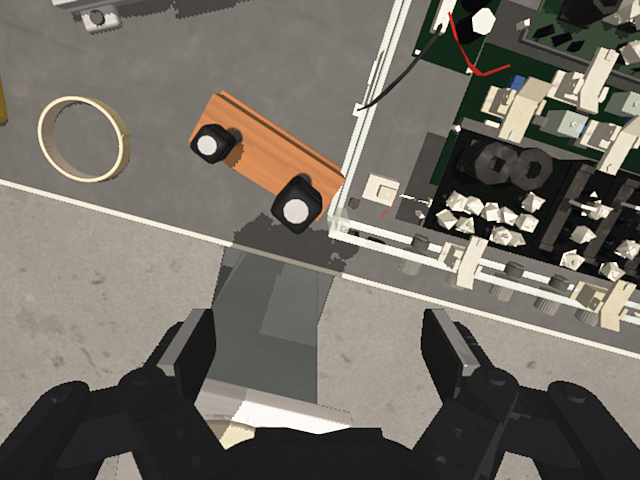

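The wrist view shows the large key's white end disc at (296,210), the small key's at (210,145), and the block running from (215,95) to (340,180).

Run:
```python
from h import *
np.set_printoptions(precision=1,suppress=True)
im=cv2.imread("pics/w1.png");T=np.load("pics/w1.npy")
t=cv2.imread("pics/t1.png")
print(plane("wrist",296,210,156,T),plane("wrist",210,145,128,T))
for p in((218,93),(343,180)): print(plane("wrist",*p,42,T))
a=cv2.resize(im[170:240,260:345],None,fx=7,fy=7,interpolation=cv2.INTER_CUBIC)
a=cv2.convertScaleAbs(a,alpha=2.2,beta=20)
cv2.imwrite("pics/c1.png",a)
```

```text
[478.9   7.6 156. ] [501.2  82.3 128. ]
[536.2 106.1  42. ]
[492.  -31.1  42. ]
```

View pics/c1.png

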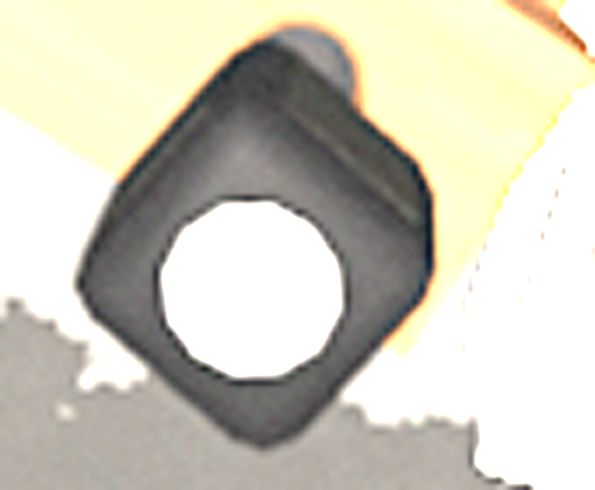

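The crop shows a square grip end centred at crop (253,290), which is image (296.1,211.4), with its edges at about 45° in the image. I'll work out the yaw.

```bash
python3 - <<'E'
from h import *
np.set_printoptions(precision=1,suppress=True)
T=np.load("pics/w1.npy")
g=lambda u,v:plane("wrist",260+u/7,170+v/7,156,T)
c=g(253,290);print(c)
for a,b in(((85,295),(225,428)),((300,430),(425,298)),((115,190),(250,50)),((300,125),(415,215))):
    d=g(*b)-g(*a);n=g(*a)-c;print(np.degrees(np.arctan2(d[1],d[0]))%90,np.degrees(np.arctan2(T[1,0],T[0,0])), abs(d[0]*n[1]-d[1]*n[0])/np.hypot(*d[:2]))
E
python3 -m crank '[[[0,0,0,0,0,-0.94,85],[0,0,0,0,0,-0.94,85],[0,0,0,0,0,-0.94,85],[0,0,0,0,0,-0.94,85],[0,0,0,0,0,-0.94,85],[0,0,0,0,0,-0.94,85],[0,0,0,0,0,0,85],[0,0,0,0,0,0,85]]]'
python3 - <<'E'
from h import *
im,T=save("wrist","w2");print(T.round(3),sense()["joints"])
m=(im.min(2)>150).astype(np.uint8)
# predicted disc
p=proj("wrist",np.array([478.9,7.6,156.]),T);print(p)
n,l,st,ce=cv2.connectedComponentsWithStats(m)
for i in range(1,n):
    if st[i,4]>100 and np.hypot(*(ce[i]-p))<80:print(st[i],ce[i],plane("wrist",*ce[i],156,T),plane("wrist",*ce[i],128,T))
E
```

```text
[477.9   7.2 156. ]
61.05670078835361 16.643939840813793 12.642234196007916
64.23671571085978 16.643939840813793 13.527605219983592
62.14513345637825 16.643939840813793 17.060896268714725
68.04467236733565 16.643939840813793 16.431119218193942
time_s: 3.45
eef_pos: [465.6, -14.4, 240.4]
ee_rot: [0.0, 0.86, 0.51, -0.0]
force: [0.2, 1.2, 0.5]
grip_width: 0.992
grip_force: 0.0
[[  0.479   0.878  -0.    465.56 ]
 [  0.878  -0.479  -0.    -14.405]
 [ -0.     -0.     -1.    240.394]
 [  0.      0.      0.      1.   ]] [-2.82918115e-01  1.56166572e-01  1.60569170e+00 -8.86996337e-05
  1.37981123e+00  2.16409040e-01]
[319.21329628 198.15466357]
[306 186  26  25 485] [318.33814433 198.1257732 ] [478.36726443   7.91439559 156.        ] [475.35277023   2.32803286 128.        ]
[357 217  35  40 705] [374.2212766  234.87375887] [501.10643605 -35.6819803  156.        ] [500.61426734 -46.1042382  128.        ]
```

```bash
python3 -m crank '[[[1,0.02,0,0,0,-0.1,85],[0,0,0.86,0,0,0,85],[0,0,0.86,0,0,0,85],[0,0,0.86,0,0,0,85],[0,0,0.86,0,0,0,85],[0,0,0.86,0,0,0,85],[0,0,0.82,0,0,0,85],[0,0,0,0,0,0,85]]]'
python3 -m crank '[[[0,0,0,0,0,0,25],[0,0,0,0,0,0,20],[0,0,0,0,0,0,20],[0,0,0,0,0,0,20],[0,0,0,0,0,0,20],[0,0,0,0,0,0,20],[0,0,0,0,0,0,20],[0,0,0,0,0,0,20]]]' 80
python3 - <<'E'
from h import *
im,T=save("wrist","w3");print(T.round(3),sense())
E
```

```text
time_s: 4.3
eef_pos: [476.7, 8.0, 110.4]
ee_rot: [-0.002, 0.856, 0.517, -0.002]
force: [-0.6, 0.1, 0.6]
grip_width: 0.995
grip_force: 0.0
time_s: 5.1
eef_pos: [478.9, 7.7, 113.4]
ee_rot: [0.001, 0.855, 0.518, 0.001]
force: [-0.5, 0.3, 6.1]
grip_width: 0.326
grip_force: 79.5
[[ 4.63000e-01  8.86000e-01  2.00000e-03  4.78889e+02]
 [ 8.86000e-01 -4.63000e-01 -1.00000e-03  7.70700e+00]
 [ 1.00000e-03  2.00000e-03 -1.00000e+00  1.13444e+02]
 [ 0.00000e+00  0.00000e+00  0.00000e+00  1.00000e+00]] {'time_s': 5.15, 'joints': array([-2.29141509e-01,  3.10265753e-01,  1.76141538e+00, -1.02989231e-04,
        1.06751580e+00,  2.52568822e-01]), 'dq': array([-6.67710506e-04, -5.56570318e-05, -1.07364594e-04,  1.47281683e-03,
       -7.77414076e-04,  1.95422787e-03]), 'tau': array([ 7.18922121e-02, -3.50798750e+01, -2.08329177e+01,  6.16866164e-02,
       -4.47675353e-02,  1.05531806e-03]), 'eef_pos': array([478.88278701,   7.70180597, 113.45501903]), 'ee_rot': array([8.69326229e-04, 8.55350667e-01, 5.18048066e-01, 8.25336903e-04]), 'force': array([ 0.0556266 , -0.60231809,  5.64224407]), 'wrist_torque': array([-0.05868959, -0.00434063,  0.00230868]), 'grip_force': 79.45006370544434, 'grip_width': 0.32934889819447677}
```

```bash
python3 -m crank '[[[0,0,-0.5,0,0,0,20],[0,0,-0.9,0,0,0,20],[0,0,-0.9,0,0,0,20],[0,0,-0.9,0,0,0,20],[0,0,-0.9,0,0,0,20],[0,0,-0.9,0,0,0,20],[0,0,-0.9,0,0,0,20],[0,0,-0.8,0,0,0,20]]]'
python3 -m crank '[[[1,-0.08,0,0,0,0,20],[1,-0.08,0,0,0,0,20],[1,-0.08,0,0,0,0,20],[1,-0.08,0,0,0,0,20],[1,-0.08,0,0,0,0,20],[1,-0.08,0,0,0,0,20],[1,-0.08,0,0,0,0,20],[0.5,0,0,0,0,0,20]]]'
python3 -m crank '[[[0,0,0,0,0,0,20],[0,0,0,0,0,0,20],[0,0,0,0,0,0,20],[0,0,0,0,0,0,20],[0,0,0,0,0,0,20],[0,0,0,0,0,0,20],[0,0,0,0,0,0,20],[0,0,0,0,0,0,20]]]'
python3 - <<'E'
from h import *
im,T=save("wrist","w4");print(T.round(3),sense()["joints"],sense()["force"])
E
```

```text
time_s: 5.95
eef_pos: [477.9, 8.0, 280.9]
ee_rot: [0.0, 0.855, 0.518, 0.0]
force: [0.2, 0.0, -1.8]
grip_width: 0.328
grip_force: 79.4
time_s: 6.75
eef_pos: [552.7, 182.3, 279.4]
ee_rot: [-0.0, 0.855, 0.519, -0.0]
force: [0.7, 0.1, -2.1]
grip_width: 0.327
grip_force: 79.4
time_s: 7.55
eef_pos: [552.6, 180.5, 279.9]
ee_rot: [0.0, 0.855, 0.518, 0.0]
force: [-0.0, -0.1, -1.8]
grip_width: 0.333
grip_force: 79.4
[[ 4.63000e-01  8.86000e-01  0.00000e+00  5.52571e+02]
 [ 8.86000e-01 -4.63000e-01  0.00000e+00  1.80525e+02]
 [ 0.00000e+00  0.00000e+00 -1.00000e+00  2.79925e+02]
 [ 0.00000e+00  0.00000e+00  0.00000e+00  1.00000e+00]] [1.14378428e-01 4.04198916e-01 1.17972622e+00 3.86636963e-06
 1.55765178e+00 5.95907550e-01] [ 0.40390494 -0.22031081 -1.27192755]
```

View pics/w4.png

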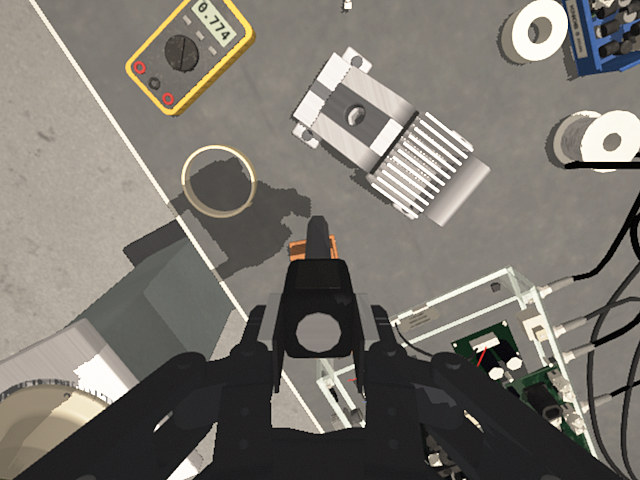

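The wrist view shows the well mouth at (356,114), the vise's rear corners near (345,50) and (292,110), and the heat sink at (425,165). I'll zoom in for accurate features.

Run:
```python
import cv2
im=cv2.imread("pics/w4.png")
cv2.imwrite("pics/c2.png",cv2.resize(im[40:190,285:485],None,fx=4,fy=4,interpolation=cv2.INTER_CUBIC))
```

```text
(no output)
```

View pics/c2.png

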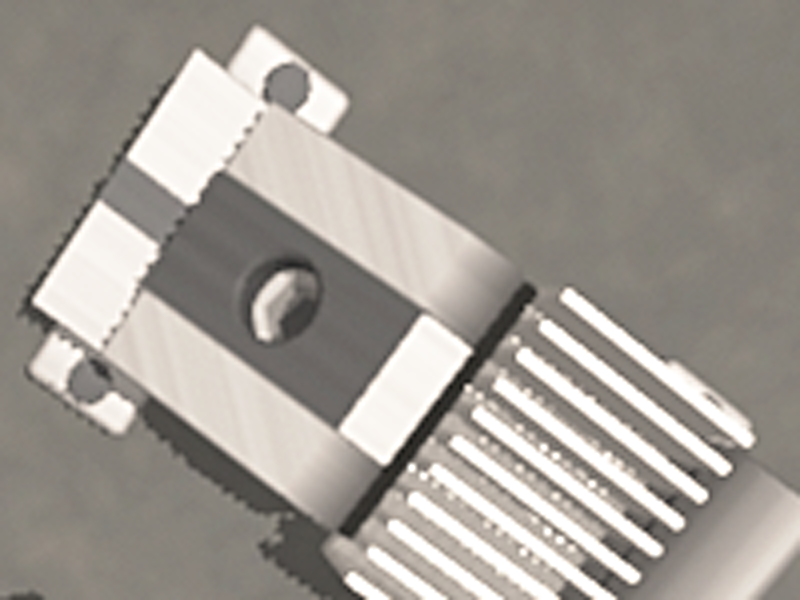

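The crop shows the mouth centred at crop (282,302), the rear bed corners at (195,48) and (35,300), and the slope foot running from (265,108) to (105,345). I'll fit the vise pose from both views.

Run:
```python
from h import *
from scipy.optimize import least_squares
np.set_printoptions(precision=2,suppress=True)
T=np.load("pics/w4.npy")
w=lambda u,v:(285+u/4,40+v/4)
t=lambda u,v:(215+u/4,165+v/4)
A,B=plane("wrist",*w(195,48),34,T),plane("wrist",*w(35,300),34,T)
At,Bt=plane("top",*t(38,228),34),plane("top",*t(118,380),34)
print(A,B,np.hypot(*(A-B)[:2]),At,Bt,np.hypot(*(At-Bt)[:2]))
m=tri([("wrist",*w(282,302),T),("top",*t(177,240),None)]);print("tri mouth",m)
for n,f in(("wrist",w(282,302)),("top",t(177,240))):
    for z in(50,55,60):print(n,z,plane(n,*f,z,T))
# fit yaw, position
obs=[("wrist",w(195,48),(-100,38,34)),("wrist",w(35,300),(-100,-38,34)),("wrist",w(265,108),(-86,38,34)),("wrist",w(105,345),(-86,-38,34)),("top",t(38,228),(-100,38,34)),("top",t(118,380),(-100,-38,34)),
("wrist",w(282,302),None),("top",t(177,240),None)]
def W(p,q):
    c,s=np.cos(p[2]),np.sin(p[2]);return np.array([p[0]+c*q[0]-s*q[1],p[1]+s*q[0]+c*q[1],q[2]])
def res(p):
    r=[]
    for n,f,q in obs:
        q=(p[3],0,p[4]) if q is None else q
        r.extend((proj(n,W(p,q),T)+ (p[5:7] if n=="top" else 0)-f)*(1.0 if n=="wrist" else 0.7))
    r.extend(p[5:7]*0.3);return np.array(r)
s=least_squares(res,[650,150,-1.12,-60,55,0,0]);print(s.x,np.degrees(s.x[2]),s.fun)
print("mouth",W(s.x,(s.x[3],0,s.x[4])), "slope z there", 34+(s.x[3]+86)*np.tan(np.pi/6),78-(-31-s.x[3])*np.tan(np.pi/6))
# yaw from fins / length using heat sink fin tops in wrist, z=84
for a,b in(((345,578),(345,578)),((565,292),(752,440)),((452,442),(637,580)),((497,382),(684,523))):
    d=plane("wrist",*w(*b),84,T)-plane("wrist",*w(*a),84,T);print("fin",np.degrees(np.arctan2(d[1],d[0])),np.hypot(*d[:2]))
```

```text
[632.69 298.41  34.  ] [566.95 263.78  34.  ] 74.30627384718655 [631.87 297.94  34.  ] [565.32 260.75  34.  ] 76.23493041796729
tri mouth [623.09 234.16  61.32]
wrist 50 [624.37 233.35  50.  ]
wrist 55 [623.96 233.61  55.  ]
wrist 60 [623.54 233.87  60.  ]
top 50 [624.75 235.43  50.  ]
top 55 [623.86 234.97  55.  ]
top 60 [622.97 234.5   60.  ]
[647.48 188.49  -1.09 -50.86  57.16  -0.96   1.18] -62.704979426942025 [ 3.95  2.14  2.45  2.92 -2.59 -4.21 -4.38 -0.53  0.65 -0.53 -0.3  -0.18
  0.35 -0.16 -0.22  0.56 -0.29  0.35]
mouth [624.16 233.69  57.16] slope z there 54.28576976783783 66.5315049624084
fin 0.0 0.0
fin -62.52194521257704 59.68193079909059
fin -62.30255414552208 59.58298982851717
fin -62.06286862333295 59.701707689522095
```

Run:
```python
from h import *
im=cv2.imread("pics/scene0.png")
cv2.imwrite("pics/c3.png",cv2.resize(im[210:310,215:335],None,fx=6,fy=6,interpolation=cv2.INTER_CUBIC))
for z in(52,57,62,67):print(z,(proj("scene",np.array([623.6,234,z]))-[215,210])*6)
print((proj("scene",np.array([632.5,298.2,34]))-[215,210])*6,(proj("scene",np.array([566.5,262.8,34]))-[215,210])*6)
```

```text
52 [269.92098955 314.15566133]
57 [269.43339227 299.4590335 ]
62 [268.94320222 284.6842574 ]
67 [268.45039868 269.83070805]
[ 57.87947371 407.87434627] [266.65537479 484.50158197]
```

View pics/c3.png

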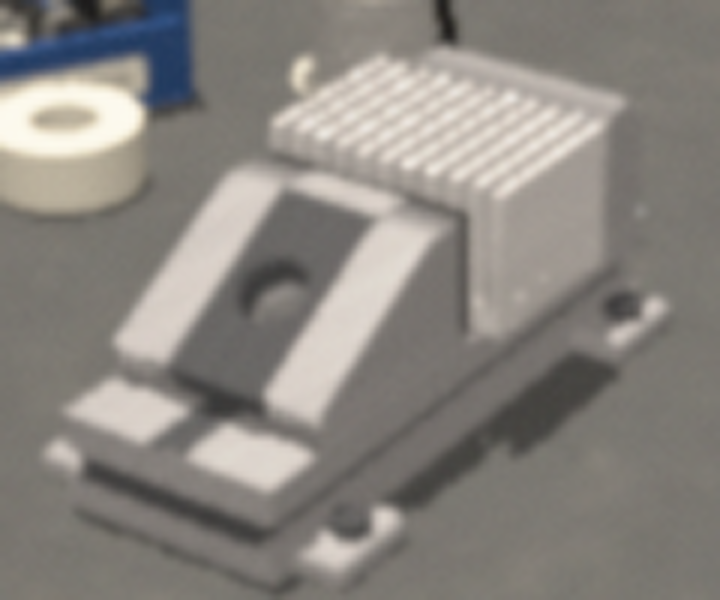

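```bash
cat >> h.py <<'E'
VX=np.array([.465,-.885,0]);AX=np.cos(np.pi/6)*np.array([0,0,1])-.5*VX
MOUTH=np.array([623.5,233.9,61.])
def go(P,zdir=-AX,T=None):
    """shift(units) in tool frame after aligning, and rotvec units"""
    T=ToolT() if T is None else T
    z=T[:3,2];ax=np.cross(z,zdir);s=np.linalg.norm(ax);rv=ax/s*np.arctan2(s,z@zdir) if s>1e-9 else ax
    r=T[:3,:3].T@rv;R2=R.from_rotvec(rv).as_matrix()@T[:3,:3]
    print("rot",np.round(np.degrees(r)/8,2),"shift(after rot)",np.round(R2.T@(P-T[:3,3])/25,2),"shift now",np.round(T[:3,:3].T@(P-T[:3,3])/25,2))
E
python3 -m crank '[[[0,0,0,-0.77,-0.53,0,20],[0,0,0,-0.77,-0.53,0,20],[0,0,0,-0.77,-0.53,0,20],[0,0,0,-0.77,-0.53,0,20],[0,0,0,0,0,0,20],[0,0,0,0,0,0,20],[0,0,0,0,0,0,20],[0,0,0,0,0,0,20]]]'
python3 - <<'E'
from h import *
T=np.load("pics/w4.npy");print([proj("wrist",(T@[0,0,z,1])[:3],T).round(1) for z in(50,90,108)])
go(MOUTH+AX*(25+108.4));print(sense()["joints"],ToolT()[:3,2],-AX)
E
```

```text
time_s: 8.4
eef_pos: [553.1, 179.7, 280.3]
ee_rot: [0.257, 0.827, 0.5, -0.015]
force: [0.3, -0.0, -2.1]
grip_width: 0.331
grip_force: 79.7
[array([317.6, 249.7]), array([317.6, 230.5]), array([317.6, 223.6])]
rot [-0.01 -0.02 -0.  ] shift(after rot) [ 5.67 -2.06  1.96] shift now [ 5.67 -2.06  1.98]
[ 0.35229172  0.40131557  1.27724949 -0.52314432  1.41069171  0.90725078] [ 0.23261319 -0.43997492 -0.86735989] [ 0.2325    -0.4425    -0.8660254]
```

```bash
python3 -m crank '[[[0.71,-0.26,0.25,0,0,0,20],[0.71,-0.26,0.25,0,0,0,20],[0.71,-0.26,0.25,0,0,0,20],[0.71,-0.26,0.25,0,0,0,20],[0.71,-0.26,0.25,0,0,0,20],[0.71,-0.26,0.25,0,0,0,20],[0.71,-0.26,0.25,0,0,0,20],[0.71,-0.26,0.25,0,0,0,20]]]'
for i in 1 2 3; do python3 -m crank '[[[0,0,0,0,0,-1,20],[0,0,0,0,0,-1,20],[0,0,0,0,0,-1,20],[0,0,0,0,0,-1,20],[0,0,0,0,0,-1,20],[0,0,0,0,0,-1,20],[0,0,0,0,0,-1,20],[0,0,0,0,0,-1,20]]]' | tail -3; done
python3 - <<'E'
from h import *
go(MOUTH+AX*(25+108.4));print(sense()["joints"],sense()["force"],sense()["wrist_torque"])
im,T=save("wrist","w5");save("top","t5");save("scene","s5")
print(proj("wrist",MOUTH,T))
E
```

```text
time_s: 9.2
eef_pos: [592.3, 293.8, 174.7]
ee_rot: [0.257, 0.827, 0.5, -0.015]
force: [0.8, -0.5, -1.3]
grip_width: 0.329
grip_force: 79.7
force: [-0.3, 0.1, -1.9]
grip_width: 0.331
grip_force: 79.7
force: [0.5, 0.3, -2.1]
grip_width: 0.33
grip_force: 79.7
force: [-0.7, -0.1, -1.8]
grip_width: 0.336
grip_force: 79.6
rot [ 0.01  0.02 -0.  ] shift(after rot) [ 0.03 -0.03 -0.04] shift now [ 0.03 -0.03 -0.04]
[ 0.49523576  0.69409534  1.08404378 -0.52993591  1.39599587 -2.27553486] [-0.74706661 -0.08596297 -1.75672725] [0.44619333 0.22077079 0.00517323]
[317.10956209 214.88051188]
```

Run:
```python
from h import *
a=cv2.imread("pics/w5.png")[140:290,258:378];b=cv2.imread("pics/s5.png")[175:325,215:335]
cv2.imwrite("pics/c5.png",np.hstack([cv2.resize(x,(400,500),interpolation=cv2.INTER_CUBIC) for x in(a,b)]))
```

```text
(no output)
```

View pics/c5.png

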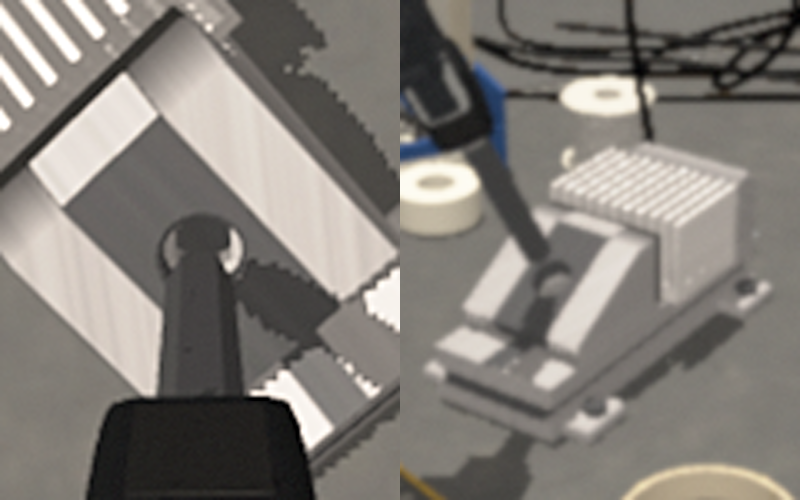

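The left half shows the tip centred over the mouth (mouth centre near crop (202,255), tip x about 205). The right half shows the key in line with the well. I'll descend.

```bash
python3 -m crank '[[[0,0,0.3,0,0,0,20],[0,0,0.3,0,0,0,20],[0,0,0.2,0,0,0,20],[0,0,0.2,0,0,0,20],[0,0,0.2,0,0,0,20],[0,0,0.2,0,0,0,20],[0,0,0,0,0,0,20],[0,0,0,0,0,0,20]]]'
python3 - <<'E'
from h import *
s=sense();T=ToolT(s);go(MOUTH+AX*108.4);print(T[:3,:3].T@s["force"],T[:3,:3].T@s["wrist_torque"])
E
```

```text
time_s: 12.55
eef_pos: [599.8, 278.5, 144.8]
ee_rot: [-0.042, -0.584, 0.77, -0.255]
force: [-0.5, -0.2, -2.1]
grip_width: 0.333
grip_force: 79.7
rot [-0.    0.01  0.  ] shift(after rot) [ 0.05 -0.06 -0.42] shift now [ 0.05 -0.06 -0.42]
[-0.43266298  1.11436147  1.83661574] [-0.30601894 -0.35094568  0.01151736]
```

```bash
cat > f.py <<'E'
from h import *
s=sense();T=ToolT(s);print("depth",round(float((MOUTH+AX*108.4-T[:3,3])@AX),2),"F",(T[:3,:3].T@s["force"]).round(2),"M",(T[:3,:3].T@s["wrist_torque"]).round(3),"j6",s["joints"][5].round(3),"lat",(T[:3,:3].T@(MOUTH+AX*108.4-T[:3,3])).round(2), "z",round(float(T[:3,2]@-AX),4))
E
python3 -m crank '[[[0,0,0.06,0,0,0,20],[0,0,0.06,0,0,0,20],[0,0,0,0,0,0,20],[0,0,0,0,0,0,20],[0,0,0,0,0,0,20],[0,0,0,0,0,0,20],[0,0,0,0,0,0,20],[0,0,0,0,0,0,20]]]' >/dev/null; python3 f.py
python3 -m crank '[[[0,0,0.05,0,0,0,20],[0,0,0.05,0,0,0,20],[0,0,0,0,0,0,20],[0,0,0,0,0,0,20],[0,0,0,0,0,0,20],[0,0,0,0,0,0,20],[0,0,0,0,0,0,20],[0,0,0,0,0,0,20]]]'>/dev/null; python3 f.py
```

```text
depth 13.56 F [-1.07  1.13  0.47] M [-0.413 -0.427  0.023] j6 -2.256 lat [  1.19  -1.45 -13.56] z 0.9999
depth 15.85 F [-1.7   2.58 -5.93] M [-0.88  -0.552  0.019] j6 -2.255 lat [  1.27  -1.48 -15.85] z 0.9999
```

```bash
for i in 1 2 3 4; do python3 -m crank '[[[0,0,0,0,0,0.3,20],[0,0,0,0,0,0.3,20],[0,0,0,0,0,0.3,20],[0,0,0,0,0,0.3,20],[0,0,0,0,0,0,20],[0,0,0,0,0,0,20],[0,0,0,0,0,0,20],[0,0,0,0,0,0,20]]]' >/dev/null; python3 f.py; done
```

```text
depth 16.33 F [-1.84  1.77 -1.81] M [-0.718 -0.602 -0.048] j6 -2.088 lat [  0.9   -1.73 -16.34] z 0.9999
depth 16.49 F [-1.83  1.85  3.24] M [-0.689 -0.552 -0.032] j6 -1.92 lat [  0.53  -1.91 -16.5 ] z 0.9999
depth 16.12 F [-1.26  1.98  1.46] M [-0.532 -0.359 -0.003] j6 -1.753 lat [  0.28  -1.85 -16.13] z 0.9999
depth 16.1 F [-1.78  2.3   2.  ] M [-0.793 -0.406 -0.018] j6 -1.585 lat [  0.03  -1.98 -16.1 ] z 0.9999
```

```bash
python3 -m crank '[[[0,0,0.06,0,0,0,20],[0,0,0.06,0,0,0,20],[0,0,0,0,0,0,20],[0,0,0,0,0,0,20],[0,0,0,0,0,0,20],[0,0,0,0,0,0,20],[0,0,0,0,0,0,20],[0,0,0,0,0,0,20]]]' >/dev/null; python3 f.py
```

```text
depth 19.22 F [-0.77  2.8   3.1 ] M [-0.923 -0.461 -0.032] j6 -1.583 lat [ -0.04  -1.98 -19.22] z 0.9999
```

```bash
for i in 1 2 3; do python3 -m crank '[[[0,0.01,0.06,0,0,0,20],[0,0.01,0.06,0,0,0,20],[0,0,0,0,0,0,20],[0,0,0,0,0,0,20],[0,0,0,0,0,0,20],[0,0,0,0,0,0,20],[0,0,0,0,0,0,20],[0,0,0,0,0,0,20]]]' >/dev/null; python3 f.py; done
```

```text
depth 22.12 F [-0.88  2.13  2.16] M [-0.444 -0.294  0.024] j6 -1.582 lat [ 1.000e-02 -2.340e+00 -2.212e+01] z 0.9999
depth 25.12 F [-1.61 -0.83  1.01] M [ 0.089 -0.384 -0.017] j6 -1.58 lat [ -0.    -2.79 -25.13] z 0.9999
depth 25.39 F [ -0.14  -0.77 -13.13] M [-0.013  0.181 -0.055] j6 -1.578 lat [  0.74  -2.8  -25.4 ] z 0.9999
```

```bash
echo 'print("vx",(T[:3,:3].T@VX).round(2))' >> f.py
python3 -m crank '[[[0,0,-0.03,0,0,0.5,20],[0,0,0,0,0,0.5,20],[0,0,0,0,0,0.5,20],[0,0,0,0,0,0.5,20],[0,0,0,0,0,0.5,20],[0,0,0,0,0,0.5,20],[0,0,0,0,0,0,20],[0,0,0,0,0,0,20]]]' >/dev/null; python3 f.py
```

```text
depth 25.56 F [-0.18 -2.35 -8.45] M [ 0.451 -0.117 -0.015] j6 -1.159 lat [ -0.64  -2.49 -25.56] z 0.9999
vx [-0.23 -0.83  0.5 ]
```

```bash
python3 -m crank '[[[0,-0.03,-0.03,0,0,0.8,20],[-0.003,-0.004,0.002,0,0,0.8,20],[-0.003,-0.004,0.002,0,0,0.8,20],[-0.003,-0.004,0.002,0,0,0.8,20],[-0.003,-0.004,0.002,0,0,0.8,20],[-0.003,-0.004,0.002,0,0,0.8,20],[0,0,0,0,0,0,20],[0,0,0,0,0,0,20]]]' >/dev/null; python3 f.py
```

```text
depth 25.94 F [-1.84 -0.53 -5.45] M [-0.204 -0.329  0.021] j6 -0.494 lat [ -1.54  -0.82 -25.94] z 0.9999
vx [-0.7  -0.51  0.5 ]
```

```bash
python3 -m crank '[[[-0.005,-0.003,-0.03,0,0,0.8,20],[-0.005,-0.002,0.002,0,0,0.8,20],[-0.005,-0.002,0.002,0,0,0.8,20],[-0.005,-0.001,0.002,0,0,0.8,20],[-0.005,-0.001,0.002,0,0,0.8,20],[-0.005,0,0.002,0,0,0.8,20],[-0.005,0,0.002,0,0,0.8,20],[-0.005,0.001,0.002,0,0,0.8,20]]]' >/dev/null; python3 f.py
python3 - <<'E'
from h import *
save("scene","s6");save("top","t6")
# jaw shift measured along vise x by ECC on jaw patches (scene, top), reference = start images
for n,ref,cur in(("scene","scene0","s6"),("top","top0","t6"),("scene","scene0","s5"),("top","top0","t5")):
    a=cv2.imread(f"pics/{ref}.png",0).astype(np.float32);b=cv2.imread(f"pics/{cur}.png",0).astype(np.float32)
    # near (-y) slope strip of jaw, and reference fixed part: foot/bed rear corner
    vo=np.array([599.8,281,0])+100*VX;vy=np.array([.885,.465,0])
    for name,pts in(("jaw-",[(-80,-38,45),(-80,-20,45),(-16,-38,78),(-16,-20,78)]),("jaw+",[(-80,38,45),(-80,20,45),(-16,38,78),(-16,20,78)]),("fix",[(-110,-55,5),(-95,-38,34),(60,-45,0),(60,-55,0)])):
        P=np.array([proj(n,vo+x*VX+y*vy+np.array([0,0,z])) for x,y,z in pts])
        x0,y0=np.floor(P.min(0)).astype(int);x1,y1=np.ceil(P.max(0)).astype(int)
        t=a[y0:y1,x0:x1];W=np.eye(2,3,dtype=np.float32)
        try:
            pad=8;big=b[y0-pad:y1+pad,x0-pad:x1+pad];W[:,2]=pad
            cc,W=cv2.findTransformECC(t,big,W,cv2.MOTION_TRANSLATION,(3,200,1e-6));d=W[:,2]-pad
        except cv2.error: cc,d=0,[0,0]
        g=proj(n,vo+(-49)*VX+[0,0,60])-proj(n,vo+(-50)*VX+[0,0,60])
        print(n,cur,name,round(cc,3),np.round(d,2),"mm",round(float(np.dot(d,g)/np.dot(g,g)),2))
E
```

```text
depth 26.4 F [-1.71  3.6   0.32] M [-0.992 -0.209 -0.057] j6 0.402 lat [ -0.5    0.29 -26.4 ] z 0.9999
vx [-0.84  0.23  0.5 ]
scene s6 jaw- 0.961 [ 0.86 -0.45] mm 2.34
scene s6 jaw+ 0.644 [ 0.94 -0.34] mm 2.33
scene s6 fix 0.99 [ 0.5  -0.17] mm 1.23
top t6 jaw- 0.925 [ 1.64 -0.8 ] mm 3.11
top t6 jaw+ 0.88 [ 2.45 -1.57] mm 4.92
top t6 fix 0.933 [ 0.64 -0.07] mm 1.04
scene s5 jaw- 0.979 [ 0.26 -0.24] mm 0.85
scene s5 jaw+ 0.646 [-0.23  0.48] mm -1.11
scene s5 fix 0.998 [0.1  0.04] mm 0.14
top t5 jaw- 0.978 [0.13 0.02] mm 0.18
top t5 jaw+ 0.982 [-0.1  -0.32] mm 0.1
top t5 fix 0.966 [-0.02  0.19] mm -0.18
```

```bash
python3 -m crank '[[[-0.005,0.03,0,0,0,0.8,20],[-0.005,0.012,0.003,0,0,0.8,20],[-0.005,0.003,0.003,0,0,0.8,20],[-0.004,0.003,0.003,0,0,0.8,20],[-0.004,0.004,0.003,0,0,0.8,20],[-0.003,0.004,0.003,0,0,0.8,20],[-0.003,0.004,0.003,0,0,0.8,20],[-0.002,0.005,0.003,0,0,0.8,20]]]' >/dev/null; python3 f.py
```

```text
depth 26.97 F [-0.74  3.95 -1.97] M [-0.8   -0.147 -0.081] j6 1.291 lat [  0.2   -0.87 -26.97] z 0.9999
vx [-0.35  0.79  0.5 ]
```

```bash
python3 -m crank '[[[-0.002,0.026,0,0,0,0.8,20],[-0.001,0.006,0.003,0,0,0.8,20],[-0.001,0.006,0.003,0,0,0.8,20],[0,0.006,0.003,0,0,0.8,20],[0,0.006,0.003,0,0,0.8,20],[0.001,0.006,0.003,0,0,0.8,20],[0.002,0.005,0.003,0,0,0.8,20],[0.002,0.005,0.003,0,0,0.8,20]]]' >/dev/null; python3 f.py
cat > jm.py <<'E'
from h import *
import sys
c=sys.argv[1];save("scene","s"+c);save("top","t"+c)
vo=np.array([599.8,281,0])+100*VX;vy=np.array([.885,.465,0])
for n,ref,cur in(("scene","scene0","s"+c),("top","top0","t"+c)):
    a=cv2.imread(f"pics/{ref}.png",0).astype(np.float32);b=cv2.imread(f"pics/{cur}.png",0).astype(np.float32)
    for name,pts in(("jaw-",[(-80,-38,45),(-80,-20,45),(-16,-38,78),(-16,-20,78)]),("sink",[(-8,-43,84),(-8,43,84),(55,-43,84),(55,43,84),(-8,-43,34)]),("fixj",[(60,-45,78),(90,-38,78),(90,38,78),(60,38,78)])):
        P=np.array([proj(n,vo+x*VX+y*vy+np.array([0,0,z])) for x,y,z in pts])
        x0,y0=np.floor(P.min(0)).astype(int);x1,y1=np.ceil(P.max(0)).astype(int);pad=8
        W=np.eye(2,3,dtype=np.float32);W[:,2]=pad
        try:
            cc,W=cv2.findTransformECC(a[y0:y1,x0:x1],b[y0-pad:y1+pad,x0-pad:x1+pad],W,cv2.MOTION_TRANSLATION,(3,200,1e-6));d=W[:,2]-pad
        except cv2.error: cc,d=0,[0,0]
        g=proj(n,vo+(-49)*VX+[0,0,60])-proj(n,vo+(-50)*VX+[0,0,60])
        print(n,cur,name,round(cc,3),np.round(d,2),"mm",round(float(np.dot(d,g)/np.dot(g,g)),2))
E
python3 jm.py 7
```

```text
depth 27.57 F [-0.64  2.08 -3.11] M [-0.506 -0.224 -0.099] j6 2.182 lat [ -0.86  -1.83 -27.57] z 0.9999
vx [0.4  0.77 0.5 ]
scene s7 jaw- 0.96 [ 1.82 -1.3 ] mm 5.38
scene s7 sink 0.886 [ 1.54 -0.75] mm 4.09
scene s7 fixj 0.996 [-0.13 -0.02] mm -0.23
top t7 jaw- 0.927 [ 2.81 -1.33] mm 5.29
top t7 sink 0.959 [ 1.48 -0.67] mm 2.77
top t7 fixj 0.997 [ 0.03 -0.04] mm 0.08
```

```bash
python3 -m crank '[[[0.002,0.015,0,0,0,0.7,20],[0.002,0.005,0.003,0,0,0.7,20],[0.002,0.005,0.003,0,0,0.7,20],[0,0,0,0,0,0,20],[0,0,0,0,0,0,20],[0,0,0,0,0,0,20],[0,0,0,0,0,0,20],[0,0,0,0,0,0,20]]]' >/dev/null; python3 f.py;python3 jm.py 8
```

```text
depth 27.73 F [-1.57  3.1  -3.85] M [-0.756 -0.628  0.024] j6 2.474 lat [ -1.92  -1.68 -27.73] z 0.9999
vx [0.61 0.62 0.5 ]
scene s8 jaw- 0.959 [ 1.81 -1.15] mm 5.17
scene s8 sink 0.88 [ 1.59 -0.77] mm 4.22
scene s8 fixj 0.996 [-0.14 -0.01] mm -0.26
top t8 jaw- 0.925 [ 3.15 -1.5 ] mm 5.94
top t8 sink 0.945 [ 1.58 -0.73] mm 2.96
top t8 fixj 0.997 [ 0.03 -0.05] mm 0.09
```

```bash
sed -i 's/^c=sys.argv\[1\];save.*/c=sys.argv[1]/' jm.py; python3 jm.py 5; python3 jm.py 6
```

```text
scene s5 jaw- 0.979 [ 0.26 -0.24] mm 0.85
scene s5 sink 0.907 [ 0.4  -0.27] mm 1.16
scene s5 fixj 0.996 [-0.14  0.05] mm -0.34
top t5 jaw- 0.978 [0.13 0.02] mm 0.18
top t5 sink 0.999 [-0.03  0.  ] mm -0.04
top t5 fixj 0.997 [-0.03 -0.  ] mm -0.04
scene s6 jaw- 0.961 [ 0.86 -0.45] mm 2.34
scene s6 sink 0.9 [ 1.01 -0.49] mm 2.67
scene s6 fixj 0.996 [-0.16  0.04] mm -0.38
top t6 jaw- 0.925 [ 1.64 -0.8 ] mm 3.11
top t6 sink 0.988 [ 0.75 -0.39] mm 1.45
top t6 fixj 0.997 [-0.02 -0.01] mm -0.03
```

```bash
python3 -m crank '[[[0.004,0.015,-0.01,0,0,0.75,20],[0.004,0.005,0.003,0,0,0.75,20],[0.004,0.005,0.003,0,0,0.75,20],[0,0,0,0,0,0,20],[0,0,0,0,0,0,20],[0,0,0,0,0,0,20],[0,0,0,0,0,0,20],[0,0,0,0,0,0,20]]]' >/dev/null; python3 f.py
python3 - <<'E'
from h import *
save("scene","s9");save("top","t9")
E
python3 jm.py 9
```

```text
depth 27.91 F [-1.39  1.48  0.78] M [-0.483 -0.657  0.02 ] j6 2.788 lat [ -2.75  -1.41 -27.91] z 0.9999
vx [0.77 0.4  0.5 ]
scene s9 jaw- 0.961 [ 1.98 -1.29] mm 5.69
scene s9 sink 0.885 [ 1.61 -0.79] mm 4.29
scene s9 fixj 0.996 [-0.12  0.  ] mm -0.23
top t9 jaw- 0.927 [ 3.21 -1.46] mm 6.01
top t9 sink 0.94 [ 1.61 -0.76] mm 3.04
top t9 fixj 0.997 [ 0.03 -0.04] mm 0.08
```

```bash
python3 -m crank '[[[0,0,0,0,0,0,40],[0,0,0,0,0,0,60],[0,0,0,0,0,0,80],[0,0,0,0,0,0,80],[0,0,0,0,0,0,80],[0,0,0,0,0,0,80],[0,0,0,0,0,0,80],[0,0,0,0,0,0,80]]]' 40
python3 -m crank '[[[0,0,-0.4,0,0,0,80],[0,0,-0.6,0,0,0,80],[0,0,-0.8,0,0,0,80],[0,0,-0.8,0,0,0,80],[0,0,-0.8,0,0,0,80],[0,0,-0.8,0,0,0,80],[0,0,-0.4,0,0,0,80],[0,0,0,0,0,0,80]]]'
python3 - <<'E'
from h import *
save("wrist","w10");save("scene","s10")
a=cv2.imread("pics/w10.png");b=cv2.imread("pics/s10.png")[150:330,195:355]
cv2.imwrite("pics/c10.png",np.hstack([cv2.resize(a,(400,300)),cv2.resize(b,(400,300),interpolation=cv2.INTER_CUBIC)]))
E
```

```text
time_s: 27.35
eef_pos: [606.2, 267.3, 132.6]
ee_rot: [0.182, 0.922, -0.289, 0.183]
force: [0.5, -0.4, -0.4]
grip_width: 0.94
grip_force: 0.0
time_s: 28.15
eef_pos: [579.3, 319.0, 234.1]
ee_rot: [0.18, 0.922, -0.289, 0.184]
force: [0.4, -1.1, -0.5]
grip_width: 0.937
grip_force: 0.0
```

View pics/c10.png

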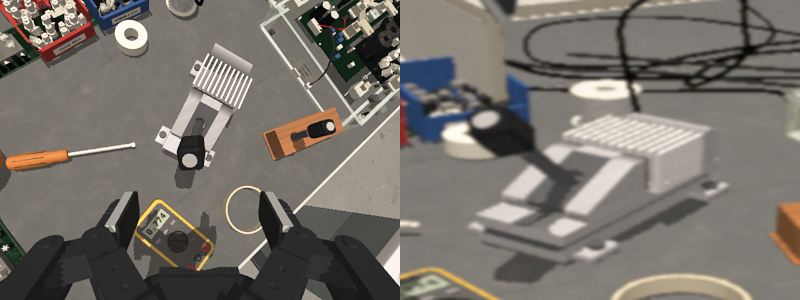

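The picture shows the key standing in the well and leaning slightly. The heat sink is upright and closed between the jaws, the small key is still in the block, and the gripper is clear.

```bash
python3 -c "
from rig import *
print(finish_job())"
```

```text
the job is handed in; nothing more can be done
None
```

I handed the job in at about 28 s: the large key is seated in the screw and the jaw is screwed up until the rubber facing pressed the heat sink, with compression put at about 1.7 mm from the images rather than measured; the heat sink stands upright, the small key is still in the block, and the verdict was not shown.

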